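Swap the wrong filter at the back of the can rack

TASK

A white oil filter has been put by mistake in the back row of the can rack, where blue ones belong. Take the two spray cans standing in front of it out of the way onto the drip tray, move the white filter to the free nest of the blue carrier, seat the fresh blue filter from the carrier in the rack cup the white one left, and then put the two cans back in the same cups they came from. Leave the third can and the other blue filter in the rack where they are, and never tip anything over.

Things in the scene. Friction and masses are not known exactly. Their poses are not given: they have to be found in the camera images.
- rack: fixed plywood board 160x256 mm with 5 grey pipe cups, wall 2.5, 30 mm deep (floors z 12, rims z 42 mm). Origin: centre of underside; z up, x to the back row, y along the rows. Front: can cups, inner diameter 65, at x -36, y 82, 0, -82. Back: filter cups, inner 77, at x 30, y 41, -41, each behind the gap between two front cups: those two cans are in front of it. What stands in which cup varies
- drip_tray: fixed shallow steel drip tray with a black ribbed rubber liner, 120 (x) x 200 (y) mm outside, walls 3 mm, rim at z 10 mm, liner's top at z 8 mm. Origin: centre of the underside, z up. Room for two cans side by side along y. Beyond this tray and the carrier, left of and behind the rack, a cabinet with a big carton stands 0.55 m high: cross over nearer the robot
- carrier: fixed blue plastic filter carrier, 104 (x) x 200 (y) x 25 mm with small tabs at its y ends and two round nests, 78 mm diameter, 18 mm deep (nest floors at z 7 mm, rims at z 25 mm), centred at x 0, y +47 and -47 mm. Origin: centre of the underside, z up. At the start one nest holds the fresh filter, the other is free
- spray_a: aerosol can, 54 mm diameter, 180 mm high, full width up to 140 mm, shoulder and red cap above; blue and white printed body. Origin: centre of its underside, z up. It starts in a front cup of the rack
- spray_b: aerosol can, 54 mm diameter, 180 mm high, full width up to 140 mm, shoulder and black cap above; dark red and white printed body. Origin: centre of its underside, z up. It starts in a front cup of the rack
- spray_c: aerosol can, 54 mm diameter, 180 mm high, full width up to 140 mm, shoulder and black cap above; yellow and white printed body. Origin: centre of its underside, z up. It starts in a front cup of the rack
- white_filter: white spin-on oil filter, 67 mm diameter up to 76 mm, then a narrower 57 mm top to 92 mm high. Origin: centre of its underside, z up. It starts in a back cup of the rack: the wrong one there
- fresh_filter: blue spin-on oil filter, same shape and size as the white one. Origin: centre of its underside, z up. It starts in a nest of the carrier and belongs in the rack
- stock_filter: blue spin-on oil filter like the fresh one, standing in the other back cup of the rack; it stays there. Origin: centre of its underside, z up

How it is judged:
On the way, in this order (a step that is already met when the one before it is completed fails the run):
1. both cans in front of the white filter stand released and upright on the drip tray, the white filter still in its cup (((x of spray_a in the frame of drip_tray between -0.05 and 0.05 m and y of spray_a in the frame of drip_tray between -0.09 and 0.09 m and z of spray_a in the frame of drip_tray below 0.015 m and angle between spray_a's own z axis and vertical below 0.15 rad and linear speed of spray_a below 0.02 m/s and contact force between the fingers and spray_a below 0.1 N) or horizontal distance between spray_a and white_filter above 0.1 m) and ((x of spray_b in the frame of drip_tray between -0.05 and 0.05 m and y of spray_b in the frame of drip_tray between -0.09 and 0.09 m and z of spray_b in the frame of drip_tray below 0.015 m and angle between spray_b's own z axis and vertical below 0.15 rad and linear speed of spray_b below 0.02 m/s and contact force between the fingers and spray_b below 0.1 N) or horizontal distance between spray_b and white_filter above 0.1 m) and ((x of spray_c in the frame of drip_tray between -0.05 and 0.05 m and y of spray_c in the frame of drip_tray between -0.09 and 0.09 m and z of spray_c in the frame of drip_tray below 0.015 m and angle between spray_c's own z axis and vertical below 0.15 rad and linear speed of spray_c below 0.02 m/s and contact force between the fingers and spray_c below 0.1 N) or horizontal distance between spray_c and white_filter above 0.1 m) and (((x of spray_a in the frame of drip_tray between -0.05 and 0.05 m and y of spray_a in the frame of drip_tray between -0.09 and 0.09 m and z of spray_a in the frame of drip_tray below 0.015 m and angle between spray_a's own z axis and vertical below 0.15 rad and linear speed of spray_a below 0.02 m/s and contact force between the fingers and spray_a below 0.1 N) and (x of spray_b in the frame of drip_tray between -0.05 and 0.05 m and y of spray_b in the frame of drip_tray between -0.09 and 0.09 m and z of spray_b in the frame of drip_tray below 0.015 m and angle between spray_b's own z axis and vertical below 0.15 rad and linear speed of spray_b below 0.02 m/s and contact force between the fingers and spray_b below 0.1 N)) or ((x of spray_a in the frame of drip_tray between -0.05 and 0.05 m and y of spray_a in the frame of drip_tray between -0.09 and 0.09 m and z of spray_a in the frame of drip_tray below 0.015 m and angle between spray_a's own z axis and vertical below 0.15 rad and linear speed of spray_a below 0.02 m/s and contact force between the fingers and spray_a below 0.1 N) and (x of spray_c in the frame of drip_tray between -0.05 and 0.05 m and y of spray_c in the frame of drip_tray between -0.09 and 0.09 m and z of spray_c in the frame of drip_tray below 0.015 m and angle between spray_c's own z axis and vertical below 0.15 rad and linear speed of spray_c below 0.02 m/s and contact force between the fingers and spray_c below 0.1 N)) or ((x of spray_b in the frame of drip_tray between -0.05 and 0.05 m and y of spray_b in the frame of drip_tray between -0.09 and 0.09 m and z of spray_b in the frame of drip_tray below 0.015 m and angle between spray_b's own z axis and vertical below 0.15 rad and linear speed of spray_b below 0.02 m/s and contact force between the fingers and spray_b below 0.1 N) and (x of spray_c in the frame of drip_tray between -0.05 and 0.05 m and y of spray_c in the frame of drip_tray between -0.09 and 0.09 m and z of spray_c in the frame of drip_tray below 0.015 m and angle between spray_c's own z axis and vertical below 0.15 rad and linear speed of spray_c below 0.02 m/s and contact force between the fingers and spray_c below 0.1 N))) and distance of white_filter from where it was at the start of the episode below 0.014 m), for 0.2 s.
2. the white filter stands upright in a nest of the carrier, released (x of white_filter in the frame of carrier between -0.012 and 0.012 m and (y of white_filter in the frame of carrier between 0.035 and 0.059 m or y of white_filter in the frame of carrier between -0.059 and -0.035 m) and z of white_filter in the frame of carrier below 0.013 m and angle between white_filter's own z axis and vertical below 0.15 rad and linear speed of white_filter below 0.02 m/s and contact force between the fingers and white_filter below 0.1 N), for 0.2 s.
3. the fresh blue filter stands upright in the back cup of the rack, released (x of fresh_filter in the frame of rack between 0.018 and 0.042 m and (y of fresh_filter in the frame of rack between 0.029 and 0.053 m or y of fresh_filter in the frame of rack between -0.053 and -0.029 m) and z of fresh_filter in the frame of rack below 0.018 m and angle between fresh_filter's own z axis and vertical below 0.15 rad and linear speed of fresh_filter below 0.02 m/s and contact force between the fingers and fresh_filter below 0.1 N), for 0.2 s.
At the end, for the whole second after the job is handed in: White filter in a carrier nest and fresh blue filter in the rack cup it left, each upright, on the floor, within 12 mm of the middle; all three cans and the other blue filter upright within 14 mm of where they started; all released and at rest (all of step 2 and all of step 3 and distance of each of spray_a, spray_b, spray_c, stock_filter from where it was at the start of the episode below 0.014 m and angle between each of spray_a, spray_b, spray_c, stock_filter's own z axis and vertical below 0.15 rad and linear speed of each of spray_a, spray_b, spray_c, stock_filter below 0.02 m/s); the robot touches nothing.
It fails at once if a can or filter is tipped over (angle between any of spray_a, spray_b, spray_c, white_filter, stock_filter, fresh_filter's own z axis and vertical above 0.6 rad).
It also fails if it takes over 144 s, if anything falls off the work surface, if the arm or the gripper's body presses on something with over 40 N, if the wrist force passes 120 N, or if a joint passes its speed limit or range.

ROBOT

A 6-joint arm with a two-finger parallel gripper is mounted at the origin on a cart in front of the work surface, level with it; the furniture and walls round the work are solid. World frame = base frame: x ahead of the robot, y to its left, z up, the work surface at z = 0. Lengths are in m, angles in rad, forces in N, time in s.
With the tool pointing down it reaches from about 0.35 to 1 m from the base axis. Payload 7.1 kg.
Tool frame: the origin (TCP) lies between the finger pads; the fingertips stand 22 mm ahead of it and the grasp point (between the pads) lies 3 mm ahead of it; z points along the fingers, y is the line along which they close (so a half turn about z gives the same grasp; the last joint's range is limited). The gripper opens to 85 mm and grips with 20 to 120 N. Pads are 22 mm wide; open, the fingers measure 114 mm over their backs; the gripper's body (76 mm by 85 mm) begins 54 mm behind the grasp point. The pads swing forward as they close: fully open they stand 13 mm farther back than shut.
Start: joints at [-1.2, 0.423, 1.63, -0, 1.089, -0.019], TCP at [0.238, -0.578, 0.227] pointing down, gripper open.
Joint ranges: [-3, 3], [-0.9, 2.11], [0.09, 2.58], [-1.31, 4.45], [0.11, 2.69], [-2.54, 2.54]. Speed limits (rad/s): [2.39, 2.39, 3.01, 3.14, 3.14, 3.14].

INTERFACE

Orientations are given as a rotation vector (axis times angle).
In Python, from rig import manip gives the robot as it stands. The module is installed in compiled form; this text tells all that it offers. Calls block until the motion is done:
- manip.move_to(position, orientation): joint-space move of the TCP to a pose.
- manip.servo_line(position, orientation=None, rate=0.15): straight line of the TCP; orientation=None keeps the orientation; rate is the mean speed in m/s.
- manip.set_joints(angles): joint-space move.
- manip.command_gripper(opening, f_grip=None): finger opening in m; f_grip is the grip in N (None keeps the last); returns when the fingers have stopped.
- manip.hold(seconds).
- manip.solve_ik(position, orientation): joint angles nearest the present ones, or None.
- manip.camera(name): name is "scene" or "top" or "wrist"; returns a dict with "image" (384x512x3 uint8, red, green, blue), "fx", "fy", "cx", "cy" (pixels), "cam_to_world" (4x4, takes a point from camera to world coordinates); the wrist camera has in their place "mount" (4x4, takes a point from camera to tool coordinates, whose origin is the TCP and whose axes are the flange's). Camera axes: x right, y down, z forward; pixel columns grow to the right and rows downward; lengths in m; the calibration is good to about 2 mm. A picture is of the moment at which its call begins: read the wrist's pose just before it. There is no depth.
A pose or a line that the arm cannot do raises manip.IKError and nothing moves.
- manip.sign_off(): hands the job in; it is judged then, once.
Readings, each from a call of its own:
- manip.get_time(): time.
- manip.get_joint_positions(): joint angles.
- manip.get_joint_vel(): joint speeds.
- manip.get_tau(): joint torques, N m.
- manip.get_position(): TCP position.
- manip.get_ee_rot(): TCP orientation.
- manip.get_contact_force(): force on the tool from outside, world axes, zero at the start.
- manip.get_torque(): the same for the moment, N m.
- manip.get_width(): finger opening in m.
- manip.get_grip_force(): force on a finger pad.
Only numpy, scipy, OpenCV 4.12 (cv2) and the standard library are available. Lean on these libraries where they do the work, as an engineer would, in place of code of your own. Each camera call takes 0.05 s, during which the arm holds its last target. There are 200 camera calls.

## Working session

There is one attempt and no reset: what is moved stays moved. The work goes in short steps, each a Python script; the robot and the scene stay as the last script left them, time stands still between calls to the robot, and variables do not carry over. Pictures are saved under pics/ and viewed, at most 14 in all, crops included, and the job is handed in when it is done.

```bash
mkdir -p pics; python3 - <<'E'
from rig import manip
import cv2,numpy as np
for n in("scene","top"):
    c=manip.camera(n); cv2.imwrite(f"pics/{n}0.png",c["image"][:,:,::-1]); print(n,c["fx"],c["fy"],c["cx"],c["cy"]);print(np.round(c["cam_to_world"],4).tolist())
print(manip.get_ee_rot(),manip.get_time(),manip.get_position(),np.round(manip.camera("wrist")["mount"],3).tolist())
E
```

```text
scene 349.3447996428504 349.3447996428504 253.6833798385295 190.76480648817167
[[0.996, -0.0728, 0.051, 0.4601], [-0.0883, -0.8791, 0.4684, -0.568], [0.0107, -0.4711, -0.882, 0.7924], [0.0, 0.0, 0.0, 1.0]]
top 347.2396470618707 347.2396470618707 258.57765940206866 188.5654289949364
[[0.4489, -0.8725, 0.1929, 0.3306], [-0.8936, -0.4396, 0.091, -0.2384], [0.0054, -0.2133, -0.977, 0.9055], [0.0, 0.0, 0.0, 1.0]]
[-3.08073015e+00 -6.08091622e-01  4.01894238e-04] 0.1 [ 0.23732768 -0.57762236  0.22580077] [[0.001, -0.95, -0.311, 0.08], [1.0, 0.001, -0.0, -0.001], [0.0, -0.311, 0.95, -0.147], [0.0, 0.0, 0.0, 1.0]]
```

View pics/scene0.png

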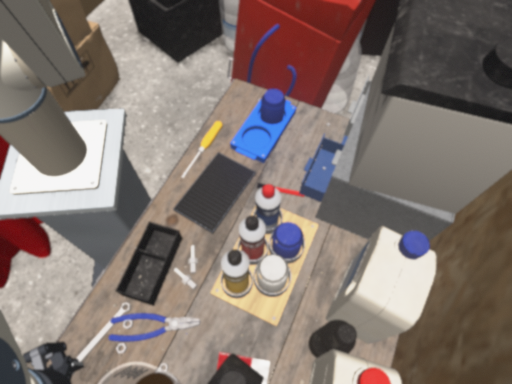

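View pics/top0.png

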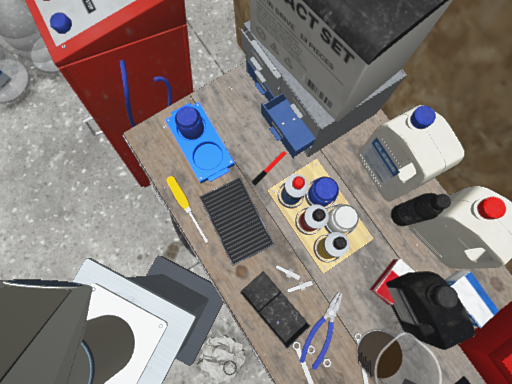

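The scene: the row along the front has the red-cap can (a, top view 299,183), the dark-red can (b, 319,213) and the yellow can (c, 340,242). The back row has the blue stock filter (323,190) and the white filter (343,218), so b and c have to move. The carrier's free nest is at about (208,155), the fresh filter at (188,120) and the tray at (236,220). I'll zoom in for edges.

```bash
python3 - <<'E'
import cv2
im=cv2.imread("pics/top0.png")
cv2.imwrite("pics/cropA.png",cv2.resize(im[145:285,240:390],None,fx=4,fy=4,interpolation=cv2.INTER_CUBIC))
cv2.imwrite("pics/cropB.png",cv2.resize(im[95:270,150:290],None,fx=3.4,fy=3.4,interpolation=cv2.INTER_CUBIC))
E
```

```text
(no output)
```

View pics/cropA.png

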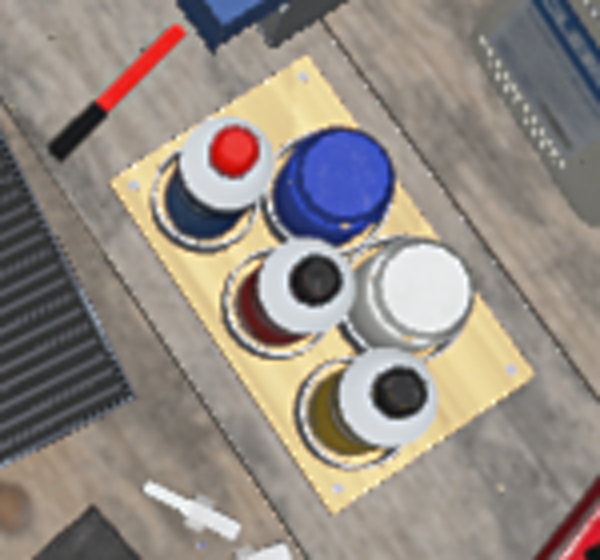

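View pics/cropB.png

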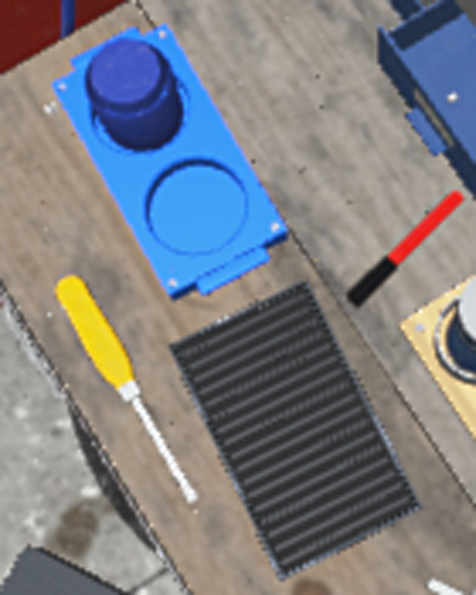

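The crops show clear outlines. In crop A the rack corners are (112,180), (307,56), (533,377) and (337,512). In crop B the tray corners are (172,346), (306,283), (418,506) and (281,578), the carrier corners are (55,85), (163,27), (288,236) and (174,297), and the free nest rim is centred at (197,207). Next: rays and size checks.

```bash
cat > h.py <<'E'
import numpy as np, cv2
from rig import manip
def ray(c,uv,z):
    T=np.array(c["cam_to_world"]); d=T[:3,:3]@[(uv[0]-c["cx"])/c["fx"],(uv[1]-c["cy"])/c["fy"],1]
    return (T[:3,3]+d*(z-T[2,3])/d[2])[:2]
def blob(im,m,box):
    k=np.zeros(m.shape,np.uint8); x0,y0,x1,y1=box; k[y0:y1,x0:x1]=m[y0:y1,x0:x1]
    n,l,s,ce=cv2.connectedComponentsWithStats(k); i=1+np.argmax(s[1:,4])
    (cx,cy),ax,_=cv2.fitEllipse(max(cv2.findContours((l==i).astype(np.uint8),0,cv2.CHAIN_APPROX_NONE)[0],key=len)); return (cx,cy),ax,s[i,4]
E
python3 - <<'E'
from h import *
c=manip.camera("top"); s=manip.camera("scene")
A=lambda p:((p[0]+.5)/4-.5+240,(p[1]+.5)/4-.5+145); B=lambda p:((p[0]+.5)/3.4-.5+150,(p[1]+.5)/3.4-.5+95)
for n,ps,f,z in[("rack",[(112,180),(307,56),(533,377),(337,512)],A,.012),("tray",[(172,346),(306,283),(418,506),(281,578)],B,.010),("carr",[(55,85),(163,27),(288,236),(174,297)],B,.025)]:
    P=np.array([ray(c,f(p),z) for p in ps]); e=[np.linalg.norm(P[i]-P[i-1]) for i in range(4)]
    d=P[2]-P[1]+P[3]-P[0]
    print(n,P.mean(0).round(4),"sides",np.round(e,3),"yaw(-y dir)",np.degrees(np.arctan2(-d[1],-d[0])).round(2)-90,P.round(3).tolist())
print("nest",ray(c,B((197,207)),.025))
for n,p,z in[("a",(234,150),.192),("b",(316,277),.192),("c",(401,389),.192),("white",(428,288),.104),("stock",(348,172),.104)]: print(n,ray(c,A(p),z).round(4))
print("fresh",ray(c,B((127,73)),.099))
# scene checks
for n,p,z in[("a",(268,188),.192),("b",(252,222),.192),("c",(236,257),.192),("white",(272,268),.104),("fresh",(273,97),.099)]: print("sc",n,ray(s,p,z).round(4))
cv2.imwrite("pics/sc.png",cv2.resize(s["image"][80:310,200:330,::-1],None,fx=2.6,fy=2.6,interpolation=cv2.INTER_CUBIC))
E
```

```text
rack [ 0.5187 -0.3269] sides [0.254 0.157 0.254 0.154] yaw(-y dir) -30.340000000000003 [[0.515, -0.178], [0.651, -0.257], [0.521, -0.475], [0.388, -0.398]]
tray [ 0.4071 -0.1399] sides [0.195 0.114 0.193 0.115] yaw(-y dir) -36.85 [[0.42, -0.028], [0.511, -0.097], [0.395, -0.251], [0.302, -0.184]]
carr [0.5486 0.0428] sides [0.201 0.098 0.203 0.099] yaw(-y dir) -32.95 [[0.562, 0.154], [0.645, 0.101], [0.535, -0.07], [0.452, -0.014]]
nest [0.52373638 0.00447004]
a [ 0.5215 -0.2403]
b [ 0.4795 -0.3071]
c [ 0.4467 -0.3697]
white [ 0.5213 -0.3765]
stock [ 0.5634 -0.3065]
fresh [0.5745885  0.07862892]
sc a [ 0.5233 -0.2453]
sc b [ 0.4859 -0.3145]
sc c [ 0.4519 -0.3788]
sc white [ 0.521  -0.3798]
sc fresh [0.5755 0.0744]
```

View pics/sc.png

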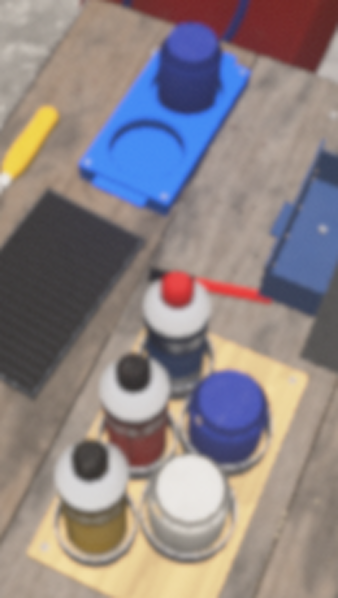

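The scene view agrees with the top view to within a few mm: rack yaw about -30°, carrier about -33°, tray about -37°, and sides match the given sizes. I'll take closer wrist views over the rack and carrier to refine this.

```bash
cat >> h.py <<'E'
from scipy.spatial.transform import Rotation as Ro
def down(yaw):  # closing axis along the x axis of a body with this yaw (deg)
    th=np.radians(yaw+90); return Ro.from_matrix(np.array([[np.cos(th),np.sin(th),0],[np.sin(th),-np.cos(th),0],[0,0,-1]])).as_rotvec()
def wrist(name):
    p=np.array(manip.get_position()); r=Ro.from_rotvec(manip.get_ee_rot()).as_matrix()
    c=dict(manip.camera("wrist")); T=np.eye(4); T[:3,:3]=r; T[:3,3]=p; c["cam_to_world"]=T@np.array(c["mount"])
    import pickle; pickle.dump(c,open(f"{name}.pkl","wb")); cv2.imwrite(f"pics/{name}.png",c["image"][:,:,::-1]); return c
E
python3 - <<'E'
from h import *
c=manip.camera("top")
for p in[(240,58),(297,157),(315,150),(405,72)]: print(p,ray(c,p,0).round(3))
for p,y in[((.524,-.377,.066),-30),((.487,-.309,.35),-30),((.41,-.14,.35),-37),((.575,.079,.06),-33),((.575,.079,.3),-33)]:
    print(np.round(manip.solve_ik(p,down(y)),2))
manip.move_to((.47,-.34,.40),down(-30)); w=wrist("w1"); print(w["fx"])
manip.move_to((.50,-.01,.36),down(-33)); wrist("w2"); print(manip.get_time())
E
```

```text
(240, 58) [0.832 0.069]
(297, 157) [ 0.635 -0.208]
(315, 150) [ 0.676 -0.243]
(405, 72) [ 1.008 -0.377]
[-0.64  0.66  1.66  0.    0.82 -0.12]
[-0.59  0.23  1.61  0.    1.3  -0.06]
[-0.36 -0.01  1.89 -0.    1.27  0.29]
[ 0.12  0.59  1.82 -0.    0.73  0.69]
[ 0.12  0.28  1.66 -0.    1.2   0.69]
268.79931442752587
3.0667
```

View pics/w1.png

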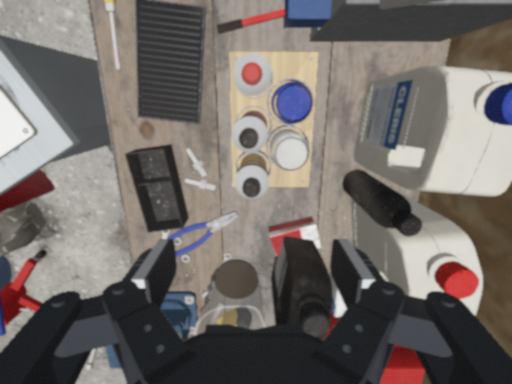

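View pics/w2.png

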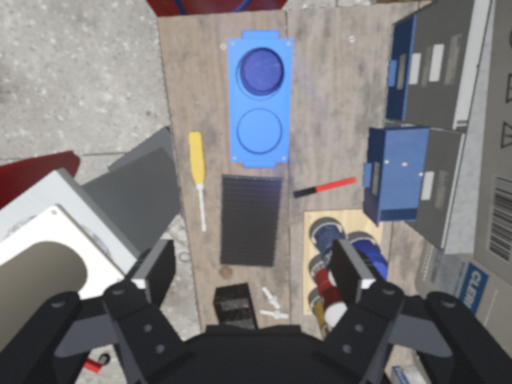

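w1 shows the rack at (229–320, 52–188) with a on top, b in the middle and c at the bottom, blue filter at (293,100) and white filter at (290,150). w2 shows the carrier at (229–292, 30–167), the fresh filter at (262,71) and the free nest at (260,130). The cabinet is well to the right of both. Next: masks.

```bash
python3 - <<'E'
from h import *
import pickle
w1,w2=[pickle.load(open(f"w{i}.pkl","rb")) for i in(1,2)]
def quad(m,box):
    k=np.zeros(m.shape,np.uint8); x0,y0,x1,y1=box; k[y0:y1,x0:x1]=m[y0:y1,x0:x1]; k=cv2.morphologyEx(k,cv2.MORPH_OPEN,np.ones((5,5)))
    h=cv2.convexHull(max(cv2.findContours(k,0,cv2.CHAIN_APPROX_NONE)[0],key=cv2.contourArea))
    return h[:,0,:].astype(float)
def rect(c,h,z,n):
    P=np.array([ray(c,p,z) for p in h]); (cx,cy),sz,a=cv2.minAreaRect((P*1000).astype(np.float32)); print(n,(cx,cy),sz,a)
hs=[cv2.cvtColor(w["image"],cv2.COLOR_RGB2HSV) for w in(w1,w2)]
im1=w1["image"].astype(int)
H,S,V=cv2.split(hs[0])
wood=((H>12)&(H<32)&(S>70)&(V>130)).astype(np.uint8); rect(w1,quad(wood,(215,40,330,200)),.012,"rack")
H2,S2,V2=cv2.split(hs[1])
rect(w2,quad(((H2>98)&(H2<116)&(S2>150)&(V2>130)).astype(np.uint8),(220,36,300,163)),.025,"carrier")
dark=lambda V,S,t:((V<t)).astype(np.uint8)
rect(w2,quad(dark(V2,S2,85),(212,172,288,268)),.010,"tray w2"); rect(w1,quad(dark(V,S,85),(130,0,210,125)),.010,"tray w1")
for n,m,box,z in[("a red",((H<8)|(H>170))&(S>150),(235,55,270,90),.192),("b blk",V<70,(238,124,262,150),.192),("c blk",V<70,(240,174,264,200),.192),("white",(V>215)&(S<30),(272,132,312,172),.104),("stock",(H>110)&(H<130)&(S>120),(270,78,315,125),.104)]:
    uv,ax,ar=blob(None,m.astype(np.uint8),box); print(n,np.round(uv,1),np.round(ax,1),ar,ray(w1,uv,z).round(4))
sheet=[cv2.resize(w["image"][y0:y1,x0:x1,::-1],None,fx=5,fy=5,interpolation=cv2.INTER_CUBIC)[:600] for w,(x0,y0,x1,y1) in((w1,(222,72,322,192)),(w2,(224,40,300,160)))]
wm=cv2.resize(wood[40:200,215:330]*255,None,fx=2,fy=2)
cv2.imwrite("pics/s2.png",np.hstack(sheet)[:, :800])
E
```

```text
Traceback (most recent call last):
ValueError: max() iterable argument is empty
```

```bash
python3 -c "import cv2;i=cv2.imread('pics/s2.png');print(i.shape)"
```

```text
[ WARN:0@0.019] global loadsave.cpp:275 findDecoder imread_('pics/s2.png'): can't open/read file: check file path/integrity
Traceback (most recent call last):
AttributeError: 'NoneType' object has no attribute 'shape'
```

```bash
cat > m.py <<'E'
from h import *
import pickle
w1,w2=[pickle.load(open(f"w{i}.pkl","rb")) for i in(1,2)]
def quad(m,box):
    k=np.zeros(m.shape,np.uint8); x0,y0,x1,y1=box; k[y0:y1,x0:x1]=m[y0:y1,x0:x1]; k=cv2.morphologyEx(k,cv2.MORPH_OPEN,np.ones((3,3)))
    return cv2.convexHull(max(cv2.findContours(k,0,cv2.CHAIN_APPROX_NONE)[0],key=cv2.contourArea))[:,0,:].astype(float)
def rect(c,m,box,z,n):
    try:
        P=np.array([ray(c,p,z) for p in quad(m.astype(np.uint8),box)]); (cx,cy),sz,a=cv2.minAreaRect((P*1000).astype(np.float32)); print(n,(round(cx,1),round(cy,1)),np.round(sz,1),round(a,2))
    except ValueError: print(n,"none")
(H,S,V),(H2,S2,V2)=[cv2.split(cv2.cvtColor(w["image"],cv2.COLOR_RGB2HSV)) for w in(w1,w2)]
E
python3 - <<'E'
from m import *
for n,i,(u,v) in[("wood",0,(312,170)),("wood",0,(240,110)),("table",0,(330,150)),("table",0,(215,170)),("carr",1,(235,150)),("tray",1,(250,220)),("tabl2",1,(300,220)),("white",0,(290,150)),("wside",0,(285,132)),("stock",0,(293,100)),("capb",0,(249,137)),("fresh",1,(262,71)),("nest",1,(260,130))]:
    print(n,[x[v,u] for x in((H,S,V),(H2,S2,V2))[i]])
sheet=[cv2.resize(w["image"][y0:y0+120,x0:x0+80,::-1],None,fx=5,fy=5,interpolation=cv2.INTER_CUBIC) for w,(x0,y0) in((w1,(240,75)),(w2,(220,45)))]
cv2.imwrite("pics/s2.png",np.hstack(sheet))
E
```

```text
wood [np.uint8(14), np.uint8(21), np.uint8(157)]
wood [np.uint8(19), np.uint8(51), np.uint8(211)]
table [np.uint8(16), np.uint8(36), np.uint8(163)]
table [np.uint8(15), np.uint8(48), np.uint8(160)]
carr [np.uint8(107), np.uint8(144), np.uint8(255)]
tray [np.uint8(150), np.uint8(8), np.uint8(66)]
tabl2 [np.uint8(14), np.uint8(25), np.uint8(155)]
white [np.uint8(30), np.uint8(4), np.uint8(214)]
wside [np.uint8(20), np.uint8(10), np.uint8(151)]
stock [np.uint8(115), np.uint8(144), np.uint8(172)]
capb [np.uint8(15), np.uint8(26), np.uint8(78)]
fresh [np.uint8(115), np.uint8(138), np.uint8(196)]
nest [np.uint8(107), np.uint8(140), np.uint8(255)]
```

View pics/s2.png

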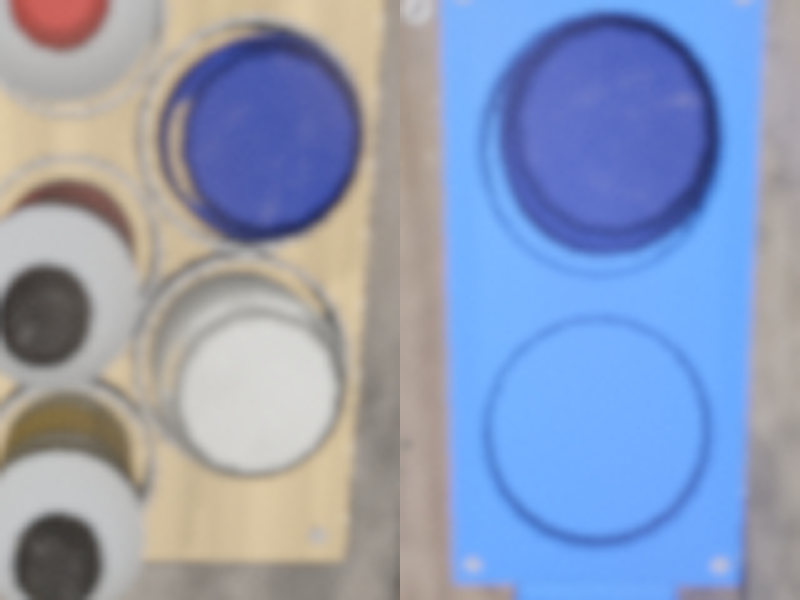

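The enlarged view gives these crop centres: white top (260,395), stock top (273,138), cap b (45,315), cap c (58,558), free nest rim (599,431) and fresh top (611,130).

```bash
python3 - <<'E'
from m import *
f=lambda p,o:((p[0]+.5)/5-.5+o[0],(p[1]+.5)/5-.5+o[1])
for n,p,z in[("b",(45,315),.192),("c",(58,558),.192),("white",(260,395),.104),("stock",(273,138),.104),("rack corner",(345,560),.012)]: print(n,ray(w1,f(p,(240,75)),z).round(4))
for n,p,z in[("nest",(199,431),.025),("fresh",(211,130),.099)]: print(n,ray(w2,f(p,(220,45)),z).round(4))
rect(w1,(H>12)&(H<32)&(S>28)&(V>180),(222,45,325,195),.012,"rack")
rect(w2,(H2>98)&(H2<113)&(S2>110)&(V2>150),(222,38,300,162),.025,"carrier")
rect(w2,V2<110,(212,172,288,268),.010,"tray w2"); rect(w1,V<110,(130,0,210,125),.010,"tray w1")
E
```

```text
b [ 0.4807 -0.3077]
c [ 0.4502 -0.367 ]
white [ 0.5221 -0.3753]
stock [ 0.5631 -0.3052]
rack corner [ 0.5233 -0.4763]
nest [0.5253 0.0079]
fresh [0.5755 0.0832]
rack (548.3, -274.4) [135.4 160.4] 59.51
carrier (550.4, 46.0) [199.8 102.9] 56.99
tray w2 (407.7, -138.2) [197.9 115.3] 53.52
tray w1 (408.0, -141.0) [197.8 121.4] 53.75
```

The filter and carrier numbers agree across views. The can caps sit about 7–10 mm off the cup centres, so I'll triangulate them across the three views.

```bash
python3 - <<'E'
from m import *
t=manip.camera("top"); s=manip.camera("scene")
A=lambda p:((p[0]+.5)/4-.5+240,(p[1]+.5)/4-.5+145); W=lambda p:((p[0]+.5)/5-.5+240,(p[1]+.5)/5-.5+75); C=lambda p:((p[0]+.5)/2.6-.5+200,(p[1]+.5)/2.6-.5+80)
def tri(obs):
    M=np.zeros((3,3));b=np.zeros(3)
    for c,uv in obs:
        T=np.array(c["cam_to_world"]);d=T[:3,:3]@[(uv[0]-c["cx"])/c["fx"],(uv[1]-c["cy"])/c["fy"],1];d/=np.linalg.norm(d);Q=np.eye(3)-np.outer(d,d);M+=Q;b+=Q@T[:3,3]
    x=np.linalg.solve(M,b); return x.round(4)
for n,ps in{"b cap":[(t,A((316,277))),(w1,W((45,315))),(s,C((134,370)))],"c cap":[(t,A((401,389))),(w1,W((58,558))),(s,C((91,459)))],"a cap":[(t,A((234,150))),(w1,W((60,7))),(s,C((177,288)))],"b sh":[(t,A((305,285))),(w1,W((51,292))),(s,C((134,392)))],"c sh":[(t,A((388,397))),(w1,W((55,532))),(s,C((92,485)))],"white":[(t,A((428,288))),(w1,W((260,395))),(s,C((190,488)))]}.items(): print(n,tri(ps),tri(ps[:2]),tri(ps[1:]),tri(ps[::2]))
for p in[(51,292),(55,532)]: print(ray(w1,W(p),.152))
for p in[(305,285),(388,397)]: print(ray(t,A(p),.152))
E
```

```text
b cap [ 0.4822 -0.3089  0.1802] [ 0.4804 -0.3078  0.188 ] [ 0.4824 -0.3094  0.1817] [ 0.4839 -0.3083  0.1765]
c cap [ 0.4488 -0.372   0.1767] [ 0.4484 -0.3711  0.18  ] [ 0.4485 -0.3717  0.1755] [ 0.4493 -0.3725  0.1768]
a cap [ 0.5237 -0.2425  0.1776] [ 0.5224 -0.2426  0.1859] [ 0.5226 -0.2446  0.1806] [ 0.5253 -0.2407  0.1738]
b sh [ 0.4835 -0.3089  0.1375] [ 0.482  -0.3076  0.1477] [ 0.4832 -0.3089  0.1368] [ 0.4849 -0.3089  0.1352]
c sh [ 0.447  -0.3764  0.1322] [ 0.4465 -0.3722  0.148 ] [ 0.4457 -0.3765  0.1291] [ 0.4489 -0.3769  0.1292]
white [ 0.5227 -0.3771  0.0981] [ 0.5224 -0.3769  0.0989] [ 0.5228 -0.3769  0.0975] [ 0.5229 -0.3773  0.0986]
[ 0.48229677 -0.30705938]
[ 0.44692465 -0.3701662 ]
[ 0.48115348 -0.30743662]
[ 0.44615174 -0.37258568]
```

Triangulated positions are b ≈ (.483,-.309), c ≈ (.4475,-.374) and white ≈ (.5225,-.3765), all within the cup slack of the rack estimate. I'll move b first.

```bash
cat >> h.py <<'E'
TRAV=.20
def fz(): return np.round(manip.get_contact_force(),1)
def pick(xy,floor,g,yaw,f=60):   # g: grasp height over the object's underside
    z=floor+g+.003; o=down(yaw)
    manip.move_to((*xy,max(z+.06,manip.get_position()[2])),o) if manip.get_position()[2]>z+.1 else None
    manip.move_to((*xy,z+.06),o); manip.servo_line((*xy,z),rate=.12); f0=fz()
    manip.command_gripper(.03,f); w=manip.get_width()
    manip.servo_line((*xy,z+TRAV),rate=.3); print("pick w",round(w,4),"->",round(manip.get_width(),4),"grip",round(manip.get_grip_force(),1),"F",f0,fz(),"t",manip.get_time())
def place(xy,floor,g,yaw,drop=.002,ins=.035):
    z=floor+g+.003+drop; o=down(yaw)
    manip.move_to((*xy,floor+g+TRAV),o); manip.servo_line((*xy,z+ins),rate=.3); manip.hold(.1); f0=fz()
    while True:
        p=manip.get_position()[2]
        if p<z+.0015: break
        manip.servo_line((*xy,max(z,p-.012)),rate=.08); d=fz()-f0
        if np.abs(d).max()>12: print("CONTACT",d,"at z over target",manip.get_position()[2]-z,np.round(manip.get_position(),4)); return False
    print("placing, dF",fz()-f0,np.round(manip.get_position(),4))
    return True
def release(up=.16):
    manip.command_gripper(.085); p=manip.get_position(); manip.servo_line((p[0],p[1],p[2]+up),rate=.25); print("t",manip.get_time())
CAN=.132; FIL=.058; TY=-36.4; RY=-30.4; CY=-33.0
S1=(.4362,-.1009); S2=(.3792,-.1781)
E
python3 - <<'E'
from h import *
pick((.484,-.309),.012,CAN,RY)
E
```

```text
pick w 0.031 -> 0.03 grip 0.0 F [ 0.8 -0.3  0.4] [0.5 0.2 0.1] t 7.0417
```

The fingers closed to 30 mm with no force, so the grasp missed. I'll look.

```bash
python3 - <<'E'
from h import *
print(manip.get_position(),manip.get_width())
a=manip.camera("scene")["image"]; b=manip.camera("top")["image"]
cv2.imwrite("pics/chk1.png",np.hstack([cv2.resize(i[y:y+190,x:x+200],None,fx=2,fy=2) for i,(x,y) in((a,(170,140)),(b,(230,120)))])[:,:,::-1])
E
```

```text
[ 0.48320974 -0.30847883  0.34533045] 0.029986973908432583
```

View pics/chk1.png

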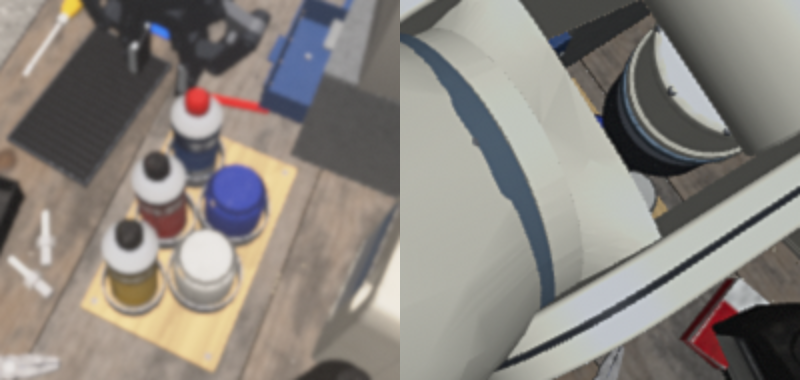

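All cans still stand, so the pads probably slipped off the shoulder. I'll go lower, watching for palm contact, and check with the wrist camera before closing.

```bash
python3 - <<'E'
from h import *
xy=(.484,-.309); manip.command_gripper(.085)
manip.servo_line((*xy,.205),rate=.3); manip.servo_line((*xy,.150),rate=.1); f0=fz()
for z in(.147,.144,.141,.139):
    manip.servo_line((*xy,z),rate=.05); print(z,np.round(manip.get_position(),4),fz()-f0)
    if np.abs(fz()-f0).max()>4: break
c=wrist("w3")
cv2.imwrite("pics/w3c.png",cv2.resize(c["image"][150:384,80:440,::-1],None,fx=2,fy=2))
E
```

```text
0.147 [ 0.4842 -0.3091  0.1474] [-0.5 -0.1  0.8]
0.144 [ 0.4839 -0.3089  0.1439] [-0.2  0.1 -0.1]
0.141 [ 0.4838 -0.3089  0.1407] [-0.1 -0.1  0.6]
0.139 [ 0.4839 -0.3089  0.1388] [ 0.1 -0.4 -1. ]
```

View pics/w3c.png

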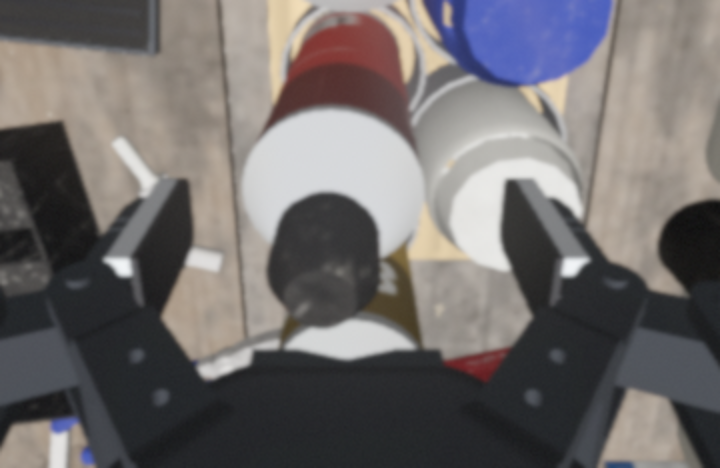

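Projecting the grasp point into the view shows the can is between the pads, about 5 mm toward -x and 3 mm ahead. So xy is fine and the pads were simply too high. I'll correct xy and close gently here.

```bash
python3 - <<'E'
from h import *
xy=(.481,-.3065); f0=fz()
manip.servo_line((*xy,.139),rate=.05)
for z in(.137,.135): 
    manip.servo_line((*xy,z),rate=.05); print(z,fz()-f0)
    if np.abs(fz()-f0).max()>4: break
for w in(.065,.058,.052,.046):
    manip.command_gripper(w,25); print(w,manip.get_width(),manip.get_grip_force(),fz()-f0)
    if manip.get_grip_force()>5: break
c=wrist("w4")
cv2.imwrite("pics/w4c.png",cv2.resize(c["image"][150:384,80:440,::-1],None,fx=2,fy=2))
E
```

```text
0.137 [-0.1 -1.2  0. ]
0.135 [-0.5 -0.8  1. ]
0.065 0.06472735889199442 0.0 [-0.9 -0.1  0.4]
0.058 0.057969335095060984 0.0 [-0.3 -1.   1. ]
0.052 0.05201642956217085 5.666894581227098 [-1.   0.3  1.9]
```

View pics/w4c.png

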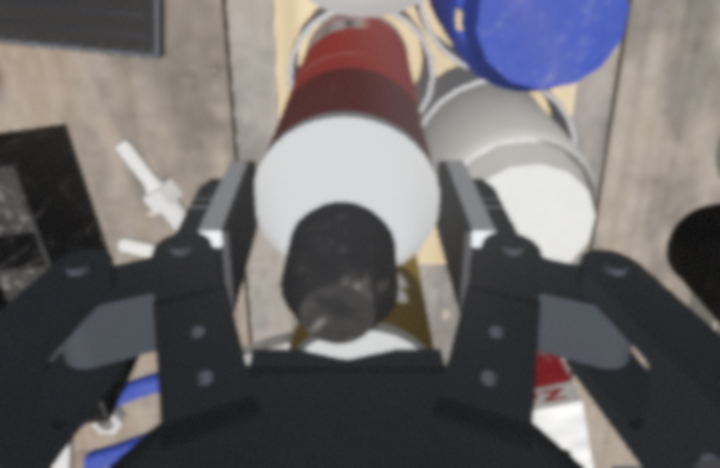

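The pads straddle the can, which is centred to within about 3 mm, with first contact near 52 mm. I'll grip fully and lift slightly to check.

```bash
python3 - <<'E'
from h import *
for f in(30,50,70):
    manip.command_gripper(.03,f); print(f,manip.get_width(),manip.get_grip_force(),fz())
    if manip.get_width()<.048: break
else:
    p=manip.get_position(); manip.servo_line((p[0],p[1],p[2]+.02),rate=.05); manip.hold(.2); print("lift",manip.get_width(),manip.get_grip_force(),fz(),manip.get_time())
E
```

```text
30 0.05067881817708432 30.53889280637577 [-0.7  0.   5.4]
50 0.04971589365100196 50.40985467232531 [-1.4  1.   7.5]
70 0.04913147308177468 70.5879618826475 [-2.8  0.5  8.7]
lift 0.048941876245110906 72.54630430630641 [-0.5 -0.1 -2.7] 13.1333
```

It holds, but the upward wrist force while gripping suggests the pads are partly on the shoulder. I'll set the can back down and regrip lower, watching for palm contact.

```bash
python3 - <<'E'
from h import *
p=manip.get_position(); manip.servo_line((p[0],p[1],p[2]-.0195),rate=.05); manip.command_gripper(.07); manip.hold(.1)
p=manip.get_position(); f0=fz(); z=p[2]; print(p,f0)
while z>.122:
    z-=.002; manip.servo_line((p[0],p[1],z),rate=.04); d=fz()-f0
    if abs(d[2])>3: print("touch",z,d); z+=.003; manip.servo_line((p[0],p[1],z),rate=.04); break
print("z",z,fz()-f0)
for f in(30,60):
    manip.command_gripper(.03,f); print(f,manip.get_width(),manip.get_grip_force(),fz()-f0)
manip.servo_line((p[0],p[1],z+.02),rate=.05); manip.hold(.2); print("lift",manip.get_width(),manip.get_grip_force(),fz()-f0,manip.get_time())
E
```

```text
[ 0.48101028 -0.30650619  0.13597954] [-0.2 -0.1 -0.1]
z 0.12197954259526794 [0.6 0.8 0.3]
30 0.05176607483768809 31.942834585206583 [-1.3  0.1  4.6]
60 0.05085844585610475 61.573982276022434 [-2.2  1.1  6.5]
lift 0.050891326327435135 62.61599358986132 [ 0.8  0.4 -3.6] 17.1417
```

The grip is now firm and the weight is carried. Place b on the tray.

```bash
sed -i 's/^CAN=.132/CAN=.107/' h.py; python3 - <<'E'
from h import *
p=manip.get_position(); manip.servo_line((p[0],p[1],.315),rate=.3); print(manip.get_width(),manip.get_grip_force(),fz())
if place(S1,.008,CAN,TY): release(.17)
im=manip.camera("scene")["image"]; top=manip.camera("top")["image"]
cv2.imwrite("pics/chk2.png",np.hstack([cv2.resize(im[110:310,150:350],None,fx=2,fy=2),cv2.resize(top[110:310,180:380],None,fx=2,fy=2)])[:,:,::-1])
E
```

```text
0.05063562456275038 62.89381308364682 [-0.1  0.9 -3. ]
placing, dF [0.5 2.4 0. ] [ 0.4359 -0.1008  0.121 ]
t 21.65
```

View pics/chk2.png

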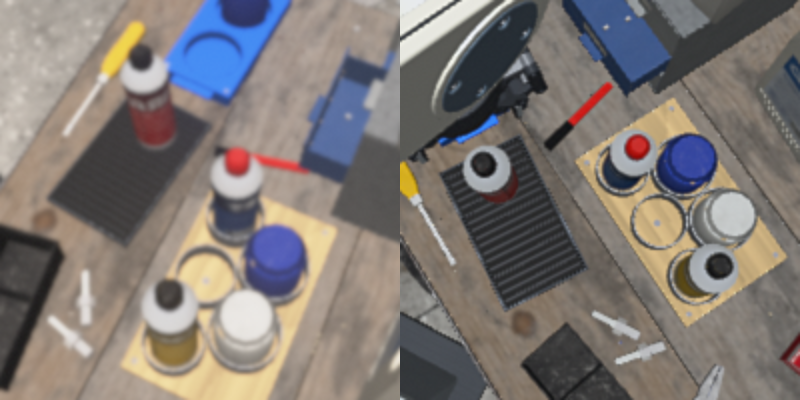

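b stands upright on the tray (scene crop base at 155,135) and its cup is empty (top crop centre at 658,222). Now can c.

```bash
python3 - <<'E'
from h import *
print("cup b", ray(manip.camera("top"),(180+258.5/2,110+222/2),.042))
xy=(.4485,-.371); o=down(RY)
manip.move_to((*xy,.26),o); manip.servo_line((*xy,.124),rate=.15); f0=fz(); manip.servo_line((*xy,.122),rate=.05)
manip.command_gripper(.03,60); w=manip.get_width(); print(w,f0,fz(),manip.get_grip_force())
if w>.047:
    manip.servo_line((*xy,.315),rate=.3); print(manip.get_width(),manip.get_grip_force(),fz())
    if place(S2,.008,CAN,TY): release(.17)
    manip.move_to((.50,-.36,.33),down(RY)); wrist("w5"); print(manip.get_time())
    t=manip.camera("scene"); cv2.imwrite("pics/chk3s.png",t["image"][:,:,::-1])
E
```

```text
cup b [ 0.4839831 -0.3081043]
0.05103303093887813 [-1.   0.1  0.4] [-0.4  0.5  5.8] 62.219646567245945
0.05103115090896446 63.362263243761845 [-0.   0.3 -5.1]
placing, dF [-0.6 -0.2  0.2] [ 0.3789 -0.178   0.1212]
t 29.1417
30.0833
```

```bash
python3 - <<'E'
from h import *
import pickle
w=pickle.load(open("w5.pkl","rb"))["image"][:,:,::-1]; s=cv2.imread("pics/chk3s.png")
cv2.imwrite("pics/chk3.png",np.hstack([cv2.resize(w[30:230,190:350],None,fx=3,fy=3,interpolation=cv2.INTER_CUBIC),cv2.resize(s[110:310,160:266],None,fx=3,fy=3)]))
E
```

```text
(no output)
```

View pics/chk3.png

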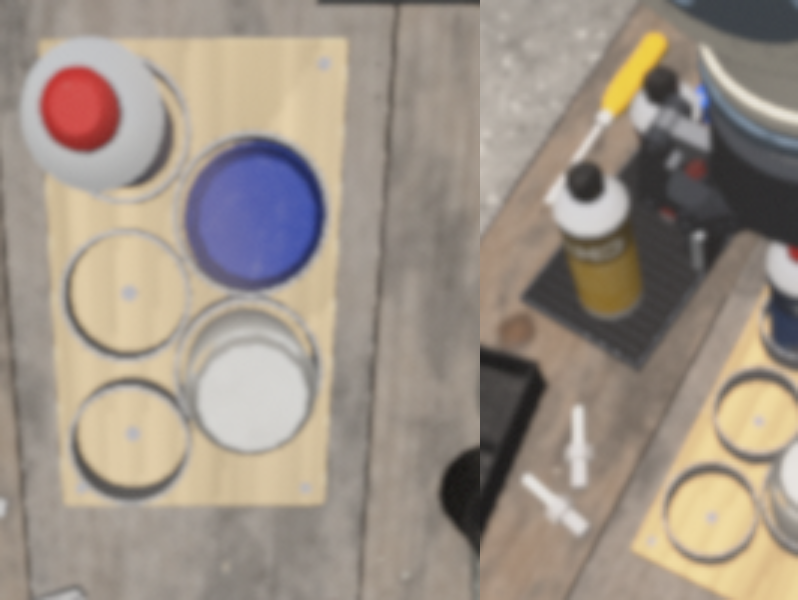

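Both cans are upright on the tray and the white filter is undisturbed. The crop shows screw heads at the cup centres, b (130,294) and c (133,434), the rack corners (40,38), (349,38), (64,506), (327,504), and the white top at (253,395).

```bash
python3 - <<'E'
from h import *
import pickle
w=pickle.load(open("w5.pkl","rb")); f=lambda p:((p[0]+.5)/3-.5+190,(p[1]+.5)/3-.5+30)
for n,p,z in[("screw b",(130,294),.012),("rim b",(127,293),.042),("screw c",(133,434),.012),("rim c",(131,440),.042),("white",(253,395),.104),("stock",(257,212),.104)]: print(n,ray(w,f(p),z).round(4))
P=np.array([ray(w,f(p),.012) for p in[(40,38),(349,38),(327,504),(64,506)]]); x=(P[1]-P[0]+P[2]-P[3])/2; y=(P[0]-P[3]+P[1]-P[2])/2
print(P.mean(0),np.linalg.norm(x),np.linalg.norm(y),np.degrees(np.arctan2(x[1],x[0])),np.degrees(np.arctan2(y[1],y[0]))-90)
c=P.mean(0); a=np.arctan2(-x[1]*0+y[1],y[0])-np.pi/2; R=np.array([[np.cos(a),-np.sin(a)],[np.sin(a),np.cos(a)]])
for q in[(-.036,0),(-.036,-.082),(.03,-.041),(.03,.041)]: print(q,(c+R@q).round(4))
E
```

```text
screw b [ 0.4871 -0.3092]
rim b [ 0.4894 -0.3067]
screw c [ 0.4458 -0.3795]
rim c [ 0.4491 -0.3761]
white [ 0.5229 -0.374 ]
stock [ 0.564  -0.3035]
[ 0.51921104 -0.326679  ] 0.1597794503185997 0.25523241135512553 -30.114020104987677 -30.13640393510989
(-0.036, 0) [ 0.4881 -0.3086]
(-0.036, -0.082) [ 0.4469 -0.3795]
(0.03, -0.041) [ 0.5246 -0.3772]
(0.03, 0.041) [ 0.5657 -0.3063]
```

The rack pose is now tight: sides 159.8×255.2 mm, yaw -30.1°, back cup at (.5246,-.3772). Now the white filter goes to the free nest, crossing near the robot.

```bash
cat >> h.py <<'E'
FOFF=.055
def fpick(xy,floor,yaw):
    o=down(yaw); manip.move_to((*xy,.20),o); manip.hold(.1); f0=fz(); z=floor+FOFF
    for q in(.130,.110,.095,.08,z):
        if q<z: continue
        manip.servo_line((*xy,q),rate=.12); d=fz()-f0
        if np.abs(d).max()>6: print("TOUCH",q,d); return False
    manip.command_gripper(.045,70); w=manip.get_width(); print("w",w,manip.get_grip_force(),fz()-f0)
    if w<.058: return False
    manip.servo_line((*xy,z+.03),rate=.1); manip.servo_line((*xy,.33),rate=.3); print("up",manip.get_width(),manip.get_grip_force(),fz()-f0); return True
def fplace(xy,floor,yaw,depth):
    o=down(yaw); manip.move_to((*xy,.25),o); z=floor+FOFF+.0015; manip.servo_line((*xy,z+depth+.008),rate=.25); manip.hold(.15); f0=fz()
    while manip.get_position()[2]>z+.0015:
        manip.servo_line((*xy,max(z,manip.get_position()[2]-.006)),rate=.06); d=fz()-f0
        if np.abs(d).max()>12: print("CONTACT",d,np.round(manip.get_position(),4),"above",manip.get_position()[2]-z); return False
    print("down",fz()-f0); return True
E
python3 - <<'E'
from h import *
if fpick((.523,-.376),.012,-30.1):
    manip.move_to((.44,-.19,.33),down(-32)); print(manip.get_width(),manip.get_time())
    if fplace((.5245,.0062),.007,CY,.018): release(.14)
E
```

```text
w 0.06134356578922304 73.42433139681816 [-3.5  2.   8.7]
up 0.06169195794598829 76.56488422304392 [-0.4  1.2 -4.6]
0.06172627504308169 35.2417
down [-0.4 -0.2  4.3]
t 39.4333
```

```bash
python3 - <<'E'
from h import *
manip.move_to((.50,-.01,.36),down(CY)); c=wrist("w6")
H,S,V=cv2.split(cv2.cvtColor(c["image"],cv2.COLOR_RGB2HSV))
m=((V>180)&(S<40)).astype(np.uint8)
uv,ax,ar=blob(None,m,(235,105,290,165)); print("white",uv,ax,ar,ray(c,uv,.099))
m=((H>111)&(H<130)&(S>100)&(V<235)).astype(np.uint8); uv,ax,ar=blob(None,m,(235,40,292,100)); print("fresh",uv,ax,ar,ray(c,uv,.099))
cv2.imwrite("pics/w6c.png",cv2.resize(c["image"][20:180,200:320,::-1],None,fx=3.7,fy=3.7,interpolation=cv2.INTER_CUBIC)); print(manip.get_time())
E
```

```text
white (261.1331787109375, 134.01919555664062) (35.16055679321289, 40.7739372253418) 1172 [0.52616662 0.01116661]
fresh (262.5871887207031, 70.9203109741211) (42.94969940185547, 47.15337371826172) 1655 [0.57430644 0.08318868]
40.1667
```

White reads about 5 mm from the nest centre, inside the slack, and it went down to floor height without contact. Now the fresh filter.

```bash
python3 - <<'E'
from h import *
if fpick((.575,.083),.007,CY):
    manip.move_to((.44,-.19,.33),down(-31)); manip.move_to((.48,-.34,.33),down(-30.1)); print(manip.get_width(),manip.get_time())
    if fplace((.5246,-.3772),.012,-30.1,.030): release(.14)
E
```

```text
w 0.06191810277314378 73.46942972391844 [-1.7  0.8  9.3]
up 0.061750872375260966 76.81625694036484 [-0.7  1.1 -3.8]
0.061912110637018854 46.5667
down [0.7 1.2 4.1]
t 50.7833
```

Fresh filter seated. Now return c, then b if c goes cleanly.

```bash
cat >> h.py <<'E'
def back(src,dst):
    o=down(TY); manip.move_to((*src,.30),o); manip.servo_line((*src,.121),rate=.2); manip.servo_line((*src,.1195),rate=.05)
    manip.command_gripper(.03,60); w=manip.get_width(); print("w",w,manip.get_grip_force())
    if w<.047: return False
    manip.servo_line((*src,.32),rate=.3)
    if not place(dst,.012,CAN,-30.1): return False
    manip.command_gripper(.072); p=manip.get_position(); manip.servo_line((p[0],p[1],p[2]+.16),rate=.25); print("t",manip.get_time()); return True
E
python3 - <<'E'
from h import *
manip.move_to((.46,-.25,.32),down(-33))
back((.379,-.178),(.4476,-.3784)) and back((.436,-.1009),(.4878,-.3085))
E
```

```text
w 0.051044373239588076 60.83726487471722
CONTACT [ 2.6  2.1 13.5] at z over target 0.028957274054287774 [ 0.4502 -0.38    0.153 ]
```

The can touched the rim. I'll lift a little and run a small offset search.

```bash
cat >> h.py <<'E'
def search(dst,zt,top):
    o=down(-30.1); a=np.radians(-30.1); R=np.array([[np.cos(a),-np.sin(a)],[np.sin(a),np.cos(a)]])
    for q in[(0,0),(-.0035,0),(0,-.0035),(0,.0035),(.0035,0),(-.003,-.003),(-.003,.003),(.003,-.003),(.003,.003),(-.006,0),(0,-.006),(0,.006),(.006,0)]:
        xy=np.array(dst)+R@q; manip.servo_line((*xy,top),o,rate=.06); manip.hold(.15); f0=fz(); z=top
        while z>zt:
            z=max(zt,z-.004); manip.servo_line((*xy,z),rate=.06); d=fz()-f0
            if np.abs(d).max()>8 and z>zt+.003: break
        else:
            print("in",q,xy,fz()-f0,manip.get_position()); return True
        print(q,"stop",round(z-zt,4),d)
        if z<zt+.02: print("jam part-way"); 
    return False
E
python3 - <<'E'
from h import *
p=manip.get_position(); manip.servo_line((p[0],p[1],.160),rate=.05); print(manip.get_width(),manip.get_grip_force())
print(search((.4476,-.3784),.1235,.160),manip.get_width(),manip.get_time())
E
```

```text
0.050905646778247896 63.36139332619496
in (0, 0) [ 0.4476 -0.3784] [-0.9  2.5 11.1] [ 0.44821631 -0.37867608  0.12450397]
True 0.05054660799240057 59.7667
```

It went in on the retry and bottomed. Release, then bring b back.

```bash
python3 - <<'E'
from h import *
manip.command_gripper(.072); p=manip.get_position(); manip.servo_line((p[0],p[1],p[2]+.16),rate=.25); print(p,fz())
if not back((.436,-.1009),(.4878,-.3085)):
    p=manip.get_position(); print(p)
    if manip.get_width()>.047 and p[2]<.17:
        manip.servo_line((p[0],p[1],.160),rate=.05)
        if search((.4878,-.3085),.1235,.160): manip.command_gripper(.072); p=manip.get_position(); manip.servo_line((p[0],p[1],p[2]+.16),rate=.25)
print(manip.get_width(),manip.get_time())
E
```

```text
[ 0.44757674 -0.37855455  0.12340757] [-0.4  0.6 -1.6]
w 0.051018030319211864 61.3791692799532
placing, dF [ 1.3 -0.8  1.5] [ 0.4882 -0.3087  0.124 ]
t 68.2833
0.07194842564506485 68.2833
```

Move clear and take the final check picture: wrist view of the rack, scene view of the carrier.

```bash
python3 - <<'E'
from h import *
manip.move_to((.47,-.34,.40),down(-30)); w=wrist("w7"); 
manip.set_joints([-1.2,.423,1.63,0,1.089,-.019]); s=manip.camera("scene")["image"]
cv2.imwrite("pics/fin.png",np.hstack([cv2.resize(w["image"][45:200,215:330],(400,539)),cv2.resize(s[80:310,190:345],(363,539))])[:,:,::-1])
H,S,V=cv2.split(cv2.cvtColor(w["image"],cv2.COLOR_RGB2HSV)); 
import pickle; a=pickle.load(open("w1.pkl","rb"))
for n,box in[("b",(236,122,264,152)),("c",(238,172,266,202))]:
    for c in(a,w):
        v=cv2.cvtColor(c["image"],cv2.COLOR_RGB2HSV)[:,:,2]; uv,ax,ar=blob(None,(v<100).astype(np.uint8),box); print(n,np.round(uv,1),ar,ray(c,uv,.185).round(4))
print(manip.get_time())
E
```

```text
b [248.1 137.9] 262 [ 0.4794 -0.3084]
b [249.9 137.1] 262 [ 0.4822 -0.308 ]
c [251. 187.] 245 [ 0.4482 -0.3698]
c [253.4 191.1] 242 [ 0.4483 -0.3759]
70.3417
```

View pics/fin.png

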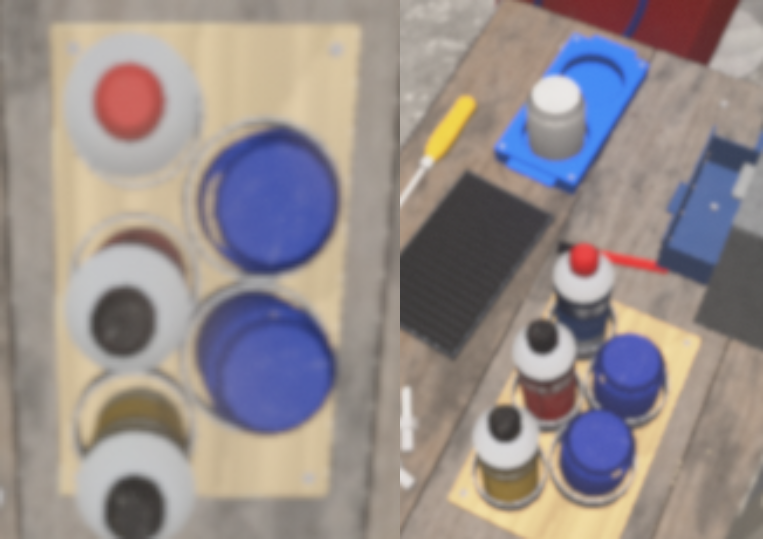

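The final picture shows everything upright. The white filter is in the carrier nest (crop 557,115), both blue filters are in the back cups, and all three cans are in their cups. Against the first wrist view, b moved about 3 mm and c about 6 mm, both within the 14 mm limit. Handing in.

```bash
python3 -c "
from rig import manip
print(manip.sign_off())"
```

```text
the job is handed in; nothing more can be done
None
```

The job is handed in at about 70 s of the 144 s allowed, with no verdict returned: in the final pictures the white filter is in the carrier nest, the fresh blue filter is in the rack cup it left, and cans b and c are back in their own cups, about 3 mm and 6 mm from where they started, with nothing tipped.

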